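# Clip the strut pin of the pull rig and switch its isolator on

## Robot

A 6-joint arm with a two-finger parallel gripper is mounted at the origin on the work surface. World frame = base frame: x ahead of the robot, y to its left, z up, the work surface at z = 0. Lengths are in m, angles in rad, forces in N, time in s.
With the tool pointing down it reaches from about 0.35 to 1 m from the base axis. Payload 7.1 kg.
Tool frame: the origin (TCP) lies at the centre of the arm's flange, where the gripper is bolted on; the fingertips stand 173 mm ahead of it and the grasp point (between the pads) lies 155 mm ahead of it (robot.tcp_to_grasp is the distance from the TCP to the grasp point, in m); z points along the fingers, y is the line along which they close (so a half turn about z gives the same grasp; the last joint's range is limited). The gripper opens to 85 mm and grips with 20 to 120 N. Pads are 22 mm wide; open, the fingers measure 114 mm over their backs; the gripper's body (76 mm by 85 mm) begins 54 mm behind the grasp point. The pads swing forward as they close: fully open they stand 13 mm farther back than shut.
Start: joints at [-1.195, 0.423, 1.63, -0, 1.089, -0.019], TCP at [0.24, -0.577, 0.405] pointing down, gripper open.
Joint ranges: [-3, 3], [-0.9, 2.11], [0.09, 2.58], [-1.31, 4.45], [0.11, 2.69], [-2.54, 2.54]. Speed limits (rad/s): [2.39, 2.39, 3.01, 3.14, 3.14, 3.14].

## Interface

Orientations are given as a unit quaternion [w, x, y, z].
In Python, from workcell import robot, release, clamp, kin, monitor, imaging gives the robot as it stands. The module is installed in compiled form; this text tells all that it offers. Calls block until the motion is done:
- robot.move_pose(position, orientation): joint-space move of the TCP to a pose.
- robot.move_straight(position, rotation=None, rate=0.15, threshold=None): straight line of the TCP; rotation=None keeps the orientation; rate is the mean speed in m/s. With threshold (N) it stops when the force on the tool has changed by that much, and returns True; else False.
- robot.movej(angles): joint-space move.
- release() and clamp(grasp_force=None): open the fingers fully, or close them until they stop; grasp_force is the grip in N (None keeps the last).
- robot.dwell(seconds).
- kin.ik(position, orientation): joint angles nearest the present ones, or None.
- monitor.sense(): the state.
- imaging.camera(name): name is "side" or "top" or "wrist"; returns the picture (400x640x3 uint8, blue, green, red); there is no depth.
- imaging.calibration(name): a dict with "K" (3x3 intrinsics, pixels), "extrinsics" (4x4, takes a point from world to camera coordinates). Camera axes: x right, y up, looking along -z (the intrinsics and any distortion apply to the point x, -y, -z); pixel columns grow to the right and rows downward; lengths in m; the calibration is good to about 2 mm. A picture is of the moment at which its call begins: read the wrist's pose just before it. calibration takes no time and is no camera call; for the wrist camera it gives the pose at the moment of the call.
A pose or a line that the arm cannot do raises robot.PlanningError and nothing moves.
- robot.close_job(): hands the job in; it is judged then, once.
The state is a dict: "clock": time; "joints": joint angles; "joint_velocities": joint speeds; "effort": joint torques, N m; "tool_pos": TCP position; "ee_rot": TCP orientation; "wrist_force": force on the tool from outside, world axes, zero at the start; "moment": the same for the moment, N m; "finger_gap": finger opening in m; "finger_force": force on a finger pad.
Only numpy, scipy, OpenCV 4.12 (cv2) and the standard library are available. Lean on these libraries where they do the work, as an engineer would, in place of code of your own. Each camera call takes 0.05 s, during which the arm holds its last target. There are 200 camera calls.

## Task

Take the hairpin clip out of the grey rack and slide its straight leg into the cross hole of the pin on the leaning strut, fully home, so that its sprung arm snaps round the shank. Only then throw the isolator's handle over from off (leaning towards the robot) to on, and leave the other things on the bench where they are.

Things in the scene. Friction and masses are not known exactly. Their poses are not given: they have to be found in the camera images.
- clip: R-shaped hairpin clip of 4.4 mm steel wire, about 50 g, upright in one of the rack's two slots, coil up. Origin: coil centre. z: from leg to coil (up as it stands). Coil 22 mm across, 9.4 mm thick along y (flat faces to +y and -y: grip it there). The straight leg lies on the z axis and ends 85 mm below the origin. Either way round (half a turn about z) is right for the pin.
- clip_tip (a point): End of the clip's straight leg, 85 mm below the coil's centre on the z axis, 16 mm ahead of the end of the sprung arm.
- clip_bulge (a point): Middle of the sprung arm's bulge, 13 mm to the clip's +x side of the leg's axis and 43 mm below the coil's centre. Below it the arm pinches in to 4 mm clear of the leg's axis, then flares out. Pushing it over the shank takes about 5 to 15 N along the leg; then it snaps in and the neck under the coil stops on the shank.
- clip_seat (a point): Point of the clip, 42 mm below the coil's centre on the leg's axis, where the pin's axis lies when the clip is home.
- clip_arm (a joint): How far the clip's sprung arm is bent open, rad: 0 = relaxed, about 0.3 to 0.4 while it rides over the shank, 0 to 0.15 when it hugs the shank. Spring-loaded towards 0.
- pin: Level steel pin, shank 24 mm in diameter, fixed in the eye of the leaning strut, free end on the left (+y). Origin: centre of the cross hole, on the pin's axis, 100 mm above the bench. y: along the pin to its free end, 13 mm from the hole. z: along the hole, out of its upper mouth, leaning 35 degrees from vertical to the robot's side. Hole 8 mm square, right through, chamfered.
- pin_mouth (a point): Upper mouth of the pin's cross hole, 12 mm from its centre along the hole.
- rig: Fixed rig: base plate 150 by 130 mm, 12 mm thick, with a strut leaning 35 degrees to the robot's side, turned up to 0.4 rad on the bench; the strut's eye, 20 mm radius about the pin, begins 28 mm from the cross hole. Origin on the bench, straight under the eye's centre.
- rack: Grey plastic block, 46 mm (x) by 136 mm (y) by 62 mm high, fixed; origin: centre of its underside. Two slots (clip in one, flat key in the other), 54 mm deep, 6.4 by 19.5 mm (long side along y), centred 32 mm either side of the middle. Coil centre 31 mm above its top. The rack is on the robot's left and the isolator on its right, or the other way round.
- isolator: Grey box of the isolator switch, 120 mm (x) by 90 mm (y) by 60 mm high, fixed; origin: centre of its underside; x is the way from off to on (away from the robot, turned up to 0.4 rad). The handle's hinge lies along y, 66 mm above the bench, over the origin.
- handle (a joint): Angle of the isolator's handle, rad: 0 = off, leaning 0.6 rad towards the robot's side; 0.6 = upright; 1.2 = on, leaning away. Over-centre: it falls by its own weight from beyond upright to the end stop, and takes about 2 N to move.
- handle_bar (a point): Centre of the handle's grey cross bar, 18 mm in diameter, 60 mm long along the isolator's y, 70 mm from the hinge on two flat side bars.
- key: Flat steel key with a 24 mm disc head, standing in the rack's other slot (85 mm long, 16.5 mm wide, head centre 93 mm above the bench); stays where it is.
- wrench: Open-ended wrench, 140 mm, lying between robot and rig; bystander.
- driver: Screwdriver, 180 mm, lying on the bench; bystander.
- jar: White plastic jar, 60 mm across, 75 mm high; bystander.
- weight: Brass calibration weight, 50 mm across, 72 mm high; bystander.
- mug: White ceramic cup, 72 mm across, 90 mm high; bystander.
- collar: Loose steel collar, 48 mm across, 20 mm high, lying on the bench; bystander.
Things that resemble listed ones, but are neither listed nor needed, are in the scene too. What is shaped like the isolator but purple is not meant. What is shaped like the rig but turquoise is not meant.

How it is judged:
On the way, in this order (a step that is already met when the one before it is completed fails the run):
1. the clip is home on the pin, its arm closed round the shank, with the isolator still off (distance between clip_seat and pin below 0.005 m and angle between the z axis of clip and the z axis of pin, either way round below 0.3 rad and value of joint clip_arm below 0.2 rad and value of joint handle below 0.3 rad), for 0.2 s.
2. the isolator is on (value of joint handle above 1.1 rad), for 0.2 s.
At the end, for the whole second after the job is handed in: The clip's seat point is within 5 mm of the centre of the pin's cross hole, its leg within 0.3 rad of the hole's axis, its sprung arm closed round the shank (bent open by less than 0.2 rad), the clip at rest; the isolator's handle is on (beyond 1.1 of 1.2 rad) (distance between clip_seat and pin below 0.005 m and angle between the z axis of clip and the z axis of pin, either way round below 0.3 rad and value of joint clip_arm below 0.2 rad and value of joint handle above 1.1 rad and linear speed of clip below 0.02 m/s); the robot touches nothing.
It fails at once if the isolator is thrown while the clip is not home (value of joint handle above 0.6 rad and not (distance between clip_seat and pin below 0.005 m and angle between the z axis of clip and the z axis of pin, either way round below 0.3 rad and value of joint clip_arm below 0.2 rad)).
It fails at once if a bystander is shifted by more than 40 mm (distance of any of wrench, driver, jar, weight, mug, collar, key from where it was at the start of the episode above 0.04 m).
It also fails if it takes over 51 s, if anything falls off the work surface, if the arm or the gripper's body presses on something with over 40 N, if the wrist force passes 120 N, or if a joint passes its speed limit or range.

## Working session

There is one attempt and no reset: what is moved stays moved. The work goes in short steps, each a Python script; the robot and the scene stay as the last script left them, time stands still between calls to the robot, and variables do not carry over. Pictures are saved under pics/ and viewed, at most 10 in all, crops included, and the job is handed in when it is done.

```bash
mkdir -p pics; python3 - <<'E'
from workcell import robot, release, clamp, kin, monitor, imaging
import cv2, numpy as np
for n in ["top","side"]:
    im=imaging.camera(n); cv2.imwrite(f"pics/{n}0.png",im)
    c=imaging.calibration(n); print(n,{k:np.round(np.array(v),4).tolist() for k,v in c.items()})
s=monitor.sense(); print(s)
c=imaging.calibration("wrist");print(c)
E
```

```text
top {'K': [[360.9441, 0.0, 319.9949], [0.0, 360.9441, 196.7332], [0.0, 0.0, 1.0]], 'extrinsics': [[0.0019, -0.9999, -0.0134, 0.0201], [0.9839, -0.0006, 0.1786, -0.5311], [-0.1786, -0.0135, 0.9838, -1.0781], [0.0, 0.0, 0.0, 1.0]]}
side {'K': [[516.0104, 0.0, 314.7571], [0.0, 516.0104, 188.7653], [0.0, 0.0, 1.0]], 'extrinsics': [[0.991, -0.1334, 0.0113, -0.5281], [0.0891, 0.7205, 0.6877, -0.1215], [-0.0999, -0.6805, 0.7259, -1.409], [0.0, 0.0, 0.0, 1.0]]}
{'clock': 0.1, 'joints': array([-1.19500256e+00,  4.23787963e-01,  1.63061116e+00,  1.05344400e-05,
        1.08858431e+00, -1.89938716e-02]), 'joint_velocities': array([ 0.0003222 , -0.00117958, -0.00056201,  0.00048742, -0.00063869,
        0.00052829]), 'effort': array([-6.30935428e-04, -5.58422291e+01, -2.82445121e+01, -8.71897055e-05,
        3.03486449e-03,  9.24740647e-06]), 'tool_pos': array([ 0.2403195 , -0.57668023,  0.4040095 ]), 'ee_rot': array([-6.85180617e-04,  9.80581260e-01,  1.96111983e-01, -1.18809558e-04]), 'wrist_force': array([-0.72569773, -0.94820019,  0.42028972]), 'moment': array([-0.06988125, -0.04649199, -0.00663256]), 'finger_force': 0.0, 'finger_gap': 0.08527085212480791}
{'K': array([[302.87308901,   0.        , 318.46193997],
       [  0.        , 302.87308901, 197.75916091],
       [  0.        ,   0.        ,   1.        ]]), 'extrinsics': array([[ 3.84898044e-01, -9.22958608e-01, -9.50884034e-04,
        -6.24740686e-01],
       [ 8.88043465e-01,  3.70617811e-01, -2.72068452e-01,
         3.54797007e-02],
       [ 2.51460334e-01,  1.03874189e-01,  9.62277430e-01,
        -3.79215870e-01],
       [ 0.00000000e+00,  0.00000000e+00,  0.00000000e+00,
         1.00000000e+00]])}
```

View pics/top0.png

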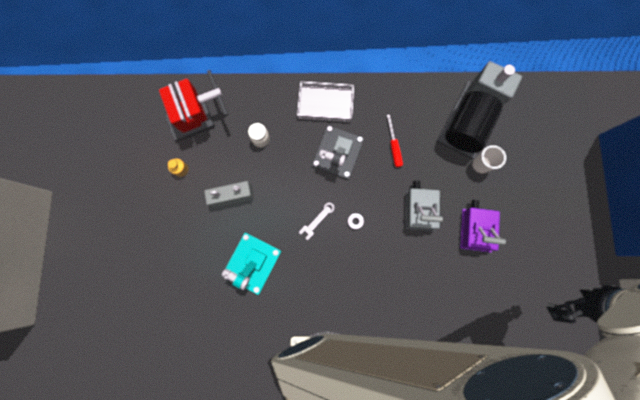

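View pics/side0.png

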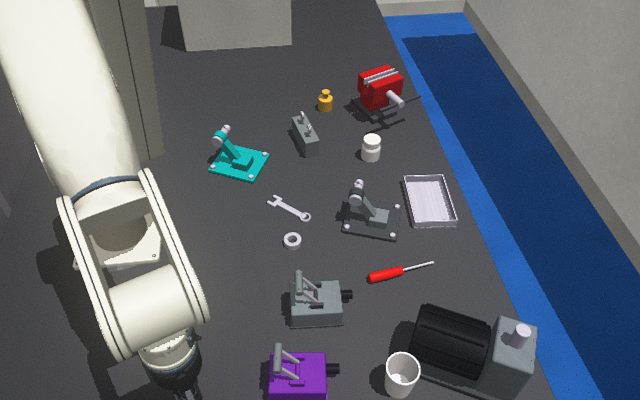

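Top picture: grey rack at (228,193), grey rig's pin near (328,155), grey isolator at (425,208); the decoys are turquoise (250,262) and purple (483,230). Side view matches. Next come rough positions, then wrist views.

```bash
cat > h.py <<'E'
from workcell import robot, release, clamp, kin, monitor, imaging
import cv2, numpy as np, json
from scipy.spatial.transform import Rotation as R
def ray(c,uv):
    K=np.array(c["K"]);E=np.array(c["extrinsics"])
    p=np.linalg.solve(K,[uv[0],uv[1],1.]); d=E[:3,:3].T@np.array([p[0],-p[1],-p[2]])
    return -E[:3,:3].T@E[:3,3], d/np.linalg.norm(d)
def onz(c,uv,z):
    o,d=ray(c,uv); return o+d*(z-o[2])/d[2]
def tri(obs):
    A=np.zeros((3,3));b=np.zeros(3);r=[ray(c,u) for c,u in obs]
    for o,d in r:
        P=np.eye(3)-np.outer(d,d);A+=P;b+=P@o
    x=np.linalg.solve(A,b); return x,[round(1e3*np.linalg.norm(np.cross(x-o,d)),1) for o,d in r]
def proj(c,X):
    p=np.array(c["extrinsics"])@np.append(X,1); q=np.array(c["K"])@np.array([p[0],-p[1],-p[2]]); return q[:2]/q[2]
def quat(x,z):  # tool axes -> wxyz
    z=np.array(z,float);z/=np.linalg.norm(z);x=np.array(x,float);x-=z*(x@z);x/=np.linalg.norm(x)
    q=R.from_matrix(np.c_[x,np.cross(z,x),z]).as_quat(); return q[[3,0,1,2]]
def shot(name):
    c=imaging.calibration("wrist");im=imaging.camera("wrist");cv2.imwrite(f"pics/{name}.png",im)
    json.dump({k:np.array(v).tolist() for k,v in c.items()},open(f"pics/{name}.json","w"));return im,c
def cal(name): return json.load(open(f"pics/{name}.json"))
G=robot.tcp_to_grasp
E
python3 - <<'E'
from h import *
t=imaging.calibration("top");s=imaging.calibration("side")
for n,u,v in [("coilL",(215,194),(302,116)),("coilR",(237,188),(310,124)),("pin",(326,156),(358,187)),("bar",(430,215),(304,281)),("decoybar",(492,238),None)]:
    print(n, tri([(t,u),(s,v)]) if v else onz(t,u,.12))
print([onz(t,u,.062) for u in [(205,190),(248,182),(251,200),(207,207)]])
# candidate view poses
for P in [(.62,.3,.42)]:
  for x in [(0,1,0),(0,-1,0),(1,0,0),(-1,0,0)]:
    print(x,kin.ik(P,quat(x,(0,0,-1))))
E
python3 -c "
import cv2
a=cv2.imread('pics/top0.png')[160:230,190:290];b=cv2.imread('pics/side0.png')[95:255,280:420]
import numpy as np
a=cv2.resize(a,(400,280),interpolation=3);b=cv2.resize(b,(400,457),interpolation=3)
o=np.zeros((457,800,3),np.uint8);o[:280,:400]=a;o[:,400:]=b;cv2.imwrite('pics/c0.png',o)"
```

```text
coilL (array([0.53474144, 0.33799317, 0.08657357]), [np.float64(2.1), np.float64(2.1)])
coilR (array([0.54957553, 0.26603065, 0.11086741]), [np.float64(3.4), np.float64(3.4)])
pin (array([0.64952887, 0.00174702, 0.09699565]), [np.float64(1.3), np.float64(1.3)])
bar (array([ 0.46552367, -0.29627228,  0.123617  ]), [np.float64(1.6), np.float64(1.6)])
decoybar [ 0.39860716 -0.46927179  0.12      ]
[array([0.54995621, 0.37725099, 0.062     ]), array([0.57523342, 0.24434626, 0.062     ]), array([0.5183942 , 0.23293357, 0.062     ]), array([0.49659536, 0.36791858, 0.062     ])]
(0, 1, 0) [ 4.33383216e-01  5.02240555e-01  1.46411820e+00 -4.44089210e-16
  1.17523390e+00  4.33383216e-01]
(0, -1, 0) None
(1, 0, 0) [ 4.33383216e-01  5.02240555e-01  1.46411820e+00 -4.44089210e-16
  1.17523390e+00  2.00417954e+00]
(-1, 0, 0) [ 4.33383216e-01  5.02240555e-01  1.46411820e+00 -4.44089210e-16
  1.17523390e+00 -1.13741311e+00]
```

View pics/c0.png

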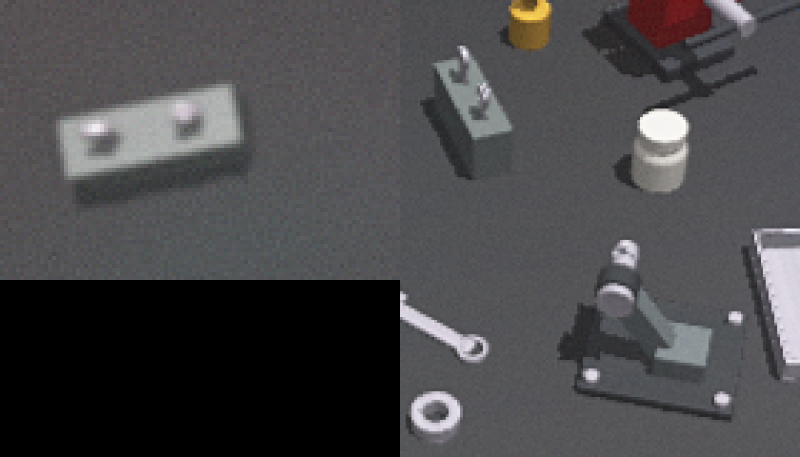

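```bash
python3 - <<'E'
from h import *
D=(0,0,-1)
for n,p,x in [("iso",(.44,-.30,.38),(.3,1,0)),("rig1",(.62,-.03,.33),(0,1,0)),("rig2",(.54,.02,.33),(0,1,0)),("rack1",(.53,.27,.34),(-.17,1,0)),("rack2",(.52,.33,.34),(-.17,1,0))]:
    robot.move_pose(p,quat(x,D)); shot(n)
print(monitor.sense()["clock"])
a=[cv2.imread(f"pics/{n}.png") for n in ("rig1","rig2","rack1","rack2")]
cv2.imwrite("pics/m1.png",cv2.resize(np.vstack([np.hstack(a[:2]),np.hstack(a[2:])]),(800,500),interpolation=cv2.INTER_AREA))
E
```

```text
4.6833
```

View pics/m1.png

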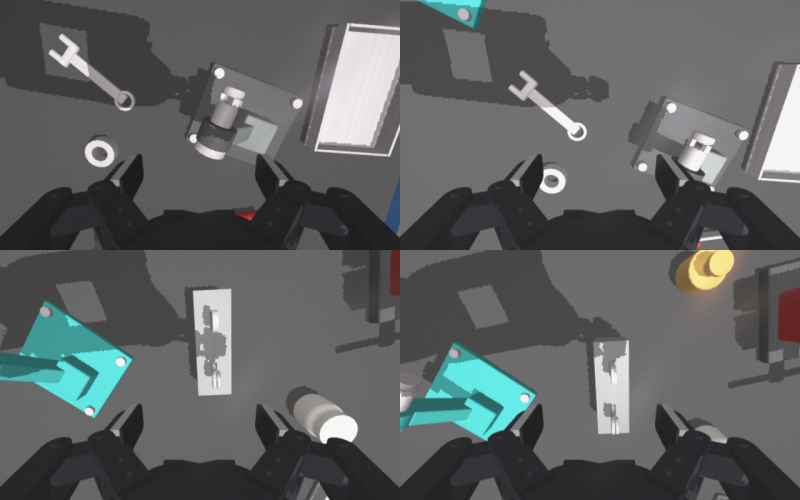

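Rig1 shows the pin at about (370,150)x1.6 with its free end up the picture; the rack views show two objects in the slots, the lower (right-hand) one looks double-wired. Enlarging.

```bash
python3 - <<'E'
import cv2,numpy as np
o=[]
for n,x,y in [("rig1",310,130),("rig2",430,190),("rack1",300,155),("rack2",295,230)]:
    a=cv2.imread(f"pics/{n}.png")[y:y+75,x:x+100]
    a=cv2.resize(a,(400,300),interpolation=cv2.INTER_CUBIC)
    for k in range(0,400,80): cv2.putText(a,str(x+k//4),(k,9),0,.33,(0,255,255));cv2.line(a,(k,10),(k,16),(0,255,255))
    for k in range(40,300,40): cv2.putText(a,str(y+k//4),(0,k),0,.33,(0,255,255));cv2.line(a,(24,k),(30,k),(0,255,255))
    o.append(a)
cv2.imwrite("pics/m2.png",np.vstack([np.hstack(o[:2]),np.hstack(o[2:])]))
E
```

```text
(no output)
```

View pics/m2.png

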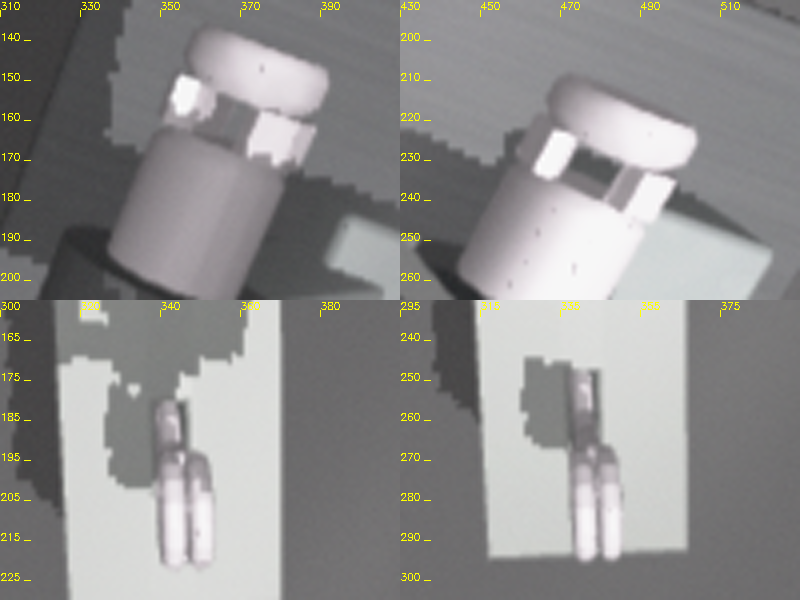

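Rig crops show the hole between the end cap and the shank: pin-axis at the hole about (369.5,161) in rig1 and (481,231.6) in rig2. The clip (double-wire coil) is the right-hand one: coil centre about (346.5,207.5) in rack1 and (344,280.5) in rack2.

```bash
python3 - <<'E'
from h import *
np.set_printoptions(precision=4,suppress=True)
r1,r2,k1,k2,iso=[cal(n) for n in("rig1","rig2","rack1","rack2","iso")]
print("pin",tri([(r1,(369.5,161.1)),(r2,(480.75,231.6))]))
for c,u in((r1,(369.5,161.1)),(r2,(480.75,231.6))): print(onz(c,u,.1))
A=lambda c,ox,oy,s,h:np.arctan2(*(lambda d:(-d[0],d[1]))(onz(c,(ox+h[0]/4,oy+h[1]/4),.1)-onz(c,(ox+s[0]/4,oy+s[1]/4),.1)))
print("yaw axis",A(r1,310,130,(221,158),(255,91)),A(r2,430,190,(185,195),(221,138)))
b=[onz(r1,np.array(u)*1.6,.016) for u in((223,67),(297,103),(194,139))]
d=b[1]-b[0];e=b[0]-b[2];print("bolts",np.linalg.norm(d),np.arctan2(d[1],d[0]),np.linalg.norm(e),np.arctan2(-e[0],e[1]))
print("coil",tri([(k1,(346.5,207.5)),(k2,(344,280.5))]),onz(k1,(346.5,207.5),.093),onz(k2,(344,280.5),.093))
# rack long edges from crops: rack1 right edge x~370, left 314@170..317.5@229
for c,l in((k1,[(192,289),(198,395),(231,289),(231,394)]),(k2,[(594,340),(600,433),(628,340),(629,433)])):
    p=[onz(c,((u%400)*1.6,(v-250)*1.6),.062) for u,v in l]; print([np.arctan2(-(a-b)[0],(a-b)[1]) for a,b in((p[0],p[1]),(p[2],p[3]))],np.mean(p,0))
img=cv2.imread("pics/iso.png");cv2.imwrite("pics/iso_v.png",img)
E
```

```text
pin (array([0.6538, 0.007 , 0.1029]), [np.float64(0.4), np.float64(0.4)])
[0.654  0.0061 0.1   ]
[0.6557 0.0062 0.1   ]
yaw axis -0.431305199859428 -0.4170834507120105
bolts 0.12525032175383008 -0.4310792730959091 0.11808572096726945 -0.36923049164233385
coil (array([0.5511, 0.2725, 0.0943]), [np.float64(0.0), np.float64(0.0)]) [0.5514 0.2721 0.093 ] [0.5514 0.2718 0.093 ]
[np.float64(0.218957630280846), np.float64(0.21397894155852565)] [0.5426 0.3078 0.062 ]
[np.float64(0.22635492894217343), np.float64(0.22115582615455787)] [0.5439 0.3081 0.062 ]
```

View pics/iso_v.png

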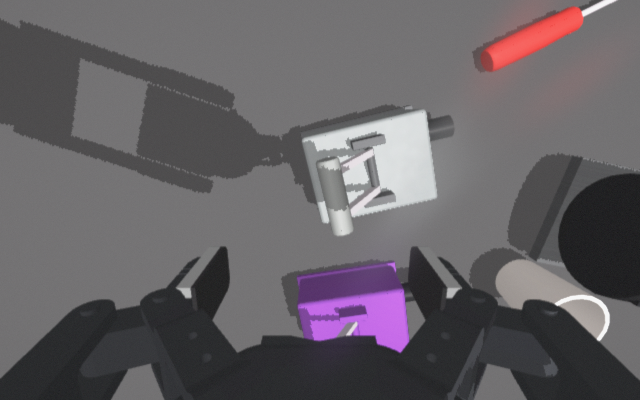

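Isolator picture: grey box centre about (372,165), handle bar from (328,162) to (343,232), centre (335,197), leaning to the robot (image left). Now grasp the clip.

```bash
cat >> h.py <<'E'
PIN=np.array([.6548,.0062,.1]);PSI=-.40
def pinaxes(psi=PSI):
    rx=np.array([np.cos(psi),np.sin(psi),0]);a=np.radians(35)
    z=-np.sin(a)*rx+np.cos(a)*np.array([0,0,1]);y=np.array([-np.sin(psi),np.cos(psi),0]);return np.cross(y,z),y,z
E
python3 - <<'E'
from h import *
px,py,pz=pinaxes()
for s in(1,-1):
    for d in(.042,.117,.15):print(s,d,kin.ik(PIN+pz*(d+G),quat(s*px,-pz)))
C=np.array([.5514,.272,.093]);q=quat((-np.sin(.22),np.cos(.22),0),(0,0,-1))
robot.move_pose(C+[0,0,G+.08],q)
robot.move_straight(C+[0,0,G],rate=.1)
clamp(80);s=monitor.sense();print(s["finger_gap"],s["finger_force"],s["wrist_force"])
robot.move_straight(C+[0,0,G+.15],rate=.12)
robot.dwell(.2)
shot("held");s=monitor.sense();print(s["finger_gap"],s["tool_pos"],s["clock"])
E
```

```text
1 0.042 None
1 0.117 None
1 0.15 None
-1 0.042 None
-1 0.117 [ 0.18547535  0.34650494  2.07238601 -1.04658707  0.37483413 -0.05839338]
-1 0.15 [ 0.20934043  0.27635388  2.08800203 -0.9411076   0.4182617  -0.1537746 ]
0.00825023078117884 78.14724326133728 [ 0.3116997  -0.05656077  1.79461388]
0.007704442606697533 [0.55137139 0.27197094 0.39717496] 8.3417
```

```bash
python3 - <<'E'
from h import *
np.set_printoptions(precision=3,suppress=True)
px,py,pz=pinaxes()
def run(rel,side,roll,s=-1,ds=(.04,.08,.12)):
    # clip axis stays pz; tool axis rotated rel about py (pitch), roll about px
    r=R.from_rotvec(py*rel)*R.from_rotvec(px*side)
    zt=r.apply(-pz);xt=r.apply(s*px)
    out=[]
    for d in ds:
        j=kin.ik(PIN+pz*d-zt*G,quat(xt,zt))
        if j is None:return None
        out.append(j)
    return out
print("clip held skew (rel about pin y)")
for s in(1,-1):
  for rel in np.arange(-1.0,1.01,.1):
    o=run(rel,0,0,s); print(s,round(rel,2),o[0] if o else None, o[-1] if o else '')
print("clip tilted sideways / small dev")
for rel in(-.1,-.05,0,.05,.1):
  for side in(-.15,-.1,-.05,.05,.1,.15):
    o=run(rel,side,0); 
    if o:print(rel,side,o[0])
im=cv2.imread("pics/held.png");cv2.imwrite("pics/held_v.png",im)
E
```

```text
clip held skew (rel about pin y)
1 -1.0 [ 0.292  1.025  2.137  3.835  1.626 -1.558] [ 0.374  0.876  2.254  3.915  1.603 -1.579]
1 -0.9 [ 0.292  0.958  2.161  3.835  1.493 -1.585] [ 0.373  0.801  2.27   3.919  1.461 -1.62 ]
1 -0.8 [ 0.287  0.889  2.177  3.838  1.353 -1.62 ] [ 0.367  0.724  2.279  3.93   1.312 -1.67 ]
1 -0.7 [ 0.278  0.821  2.185  3.847  1.206 -1.662] [ 0.356  0.649  2.279  3.951  1.159 -1.73 ]
1 -0.6 [ 0.264  0.754  2.184  3.867  1.054 -1.714] [ 0.34   0.577  2.271  3.987  1.004 -1.804]
1 -0.5 [ 0.248  0.692  2.175  3.903  0.901 -1.781] [ 0.321  0.512  2.254  4.047  0.85  -1.898]
1 -0.4 [ 0.228  0.637  2.157  3.963  0.748 -1.869] [ 0.297  0.456  2.23   4.141  0.704 -2.022]
1 -0.3 [ 0.207  0.59   2.132  4.062  0.602 -1.993] [ 0.272  0.411  2.199  4.288  0.57  -2.195]
1 -0.2 None 
1 -0.1 None 
1 -0.0 None 
1 0.1 None 
1 0.2 [ 0.089  0.501  1.918 -0.501  0.401  2.492] [ 0.132  0.343  1.972 -0.431  0.507  2.448]
1 0.3 [ 0.066  0.51   1.863 -0.287  0.507  2.27 ] [ 0.106  0.357  1.918 -0.262  0.609  2.273]
1 0.4 [ 0.045  0.526  1.806 -0.155  0.625  2.133] [ 0.082  0.377  1.
[... 2367 characters left out ...]
 0.118]
0 -0.1 [ 0.183  0.525  1.983 -1.226  0.436  0.137]
0 -0.05 [ 0.16   0.516  2.001 -1.273  0.371  0.164]
0.05 -0.15 [ 0.192  0.532  1.941 -1.046  0.503 -0.037]
0.05 -0.1 [ 0.17   0.52   1.96  -1.058  0.438 -0.042]
0.05 -0.05 [ 0.148  0.511  1.978 -1.071  0.372 -0.047]
0.05 0.05 [ 0.099  0.496  2.01  -1.097  0.239 -0.058]
0.05 0.1 [ 0.073  0.491  2.024 -1.11   0.171 -0.065]
0.1 -0.15 [ 0.179  0.529  1.918 -0.908  0.517 -0.186]
0.1 -0.1 [ 0.158  0.518  1.936 -0.898  0.453 -0.211]
0.1 -0.05 [ 0.135  0.508  1.954 -0.88   0.389 -0.245]
0.1 0.05 [ 0.087  0.493  1.985 -0.802  0.26  -0.357]
0.1 0.1 [ 0.062  0.488  1.999 -0.712  0.196 -0.465]
0.1 0.15 [ 0.036  0.486  2.011 -0.528  0.137 -0.669]
```

View pics/held_v.png

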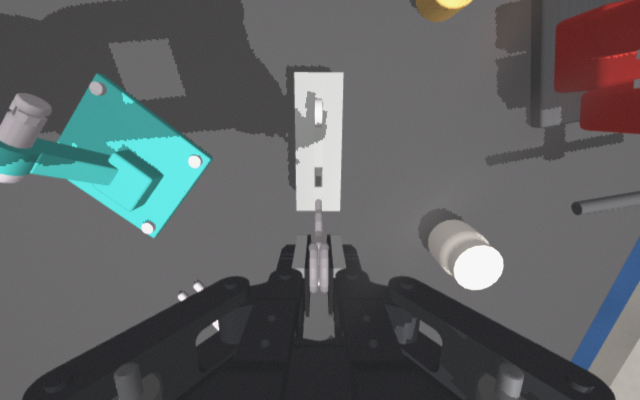

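The clip is held between the pads with its coil at about (319,268). Its aligned insertion pose sits just past a wrist limit, so I'll use an approach 0.06 rad less tilted, which is within the hole's play.

```bash
cat >> h.py <<'E'
def axes(a,psi=PSI):
    rx=np.array([np.cos(psi),np.sin(psi),0]);z=-np.sin(a)*rx+np.cos(a)*np.array([0,0,1]);y=np.array([-np.sin(psi),np.cos(psi),0]);return np.cross(y,z),y,z
E
python3 - <<'E'
from h import *
np.set_printoptions(precision=3,suppress=True)
x,y,z=axes(np.radians(35)-.06);q=quat(-x,-z)
for d in(.04,.07,.1,.16):print(d,kin.ik(PIN+z*(d+G),q))
robot.move_pose(PIN+z*(.16+G),q)
robot.move_straight(PIN+z*(.115+G),rate=.1);robot.dwell(.2)
im,c=shot("pre");s=monitor.sense();print(s["clock"],s["tool_pos"],PIN+z*(.115+G))
T=s["tool_pos"];w=s["ee_rot"];Rt=R.from_quat(np.r_[w[1:],w[0]]).as_matrix();g=T+Rt[:,2]*G
_,_,pz=pinaxes()
for n,X in[("coil",g),("tip",g+Rt[:,2]*.085),("bulge",g+Rt[:,2]*.043+Rt[:,0]*.013),("mouth",PIN+pz*.012)]:
    print(n,proj(c,X))
u,v=proj(c,PIN+pz*.012).astype(int)
x0,y0=max(u-60,0),max(v-45,0);a=im[y0:y0+150,x0-20:x0+180];cv2.imwrite("pics/pre_c.png",cv2.resize(a,(800,600),interpolation=cv2.INTER_CUBIC));print(x0-20,y0)
E
```

```text
0.04 [ 0.119  0.501  1.985 -1.022  0.309 -0.118]
0.07 [ 0.135  0.44   2.006 -0.926  0.341 -0.206]
0.1 [ 0.152  0.378  2.023 -0.839  0.378 -0.285]
0.16 [ 0.189  0.254  2.045 -0.698  0.469 -0.411]
10.125 [0.525 0.061 0.33 ] [0.525 0.061 0.33 ]
coil [318.728 267.463]
tip [318.582 209.58 ]
bulge [318.644 210.791]
mouth [318.239 200.816]
238 155
```

View pics/pre_c.png

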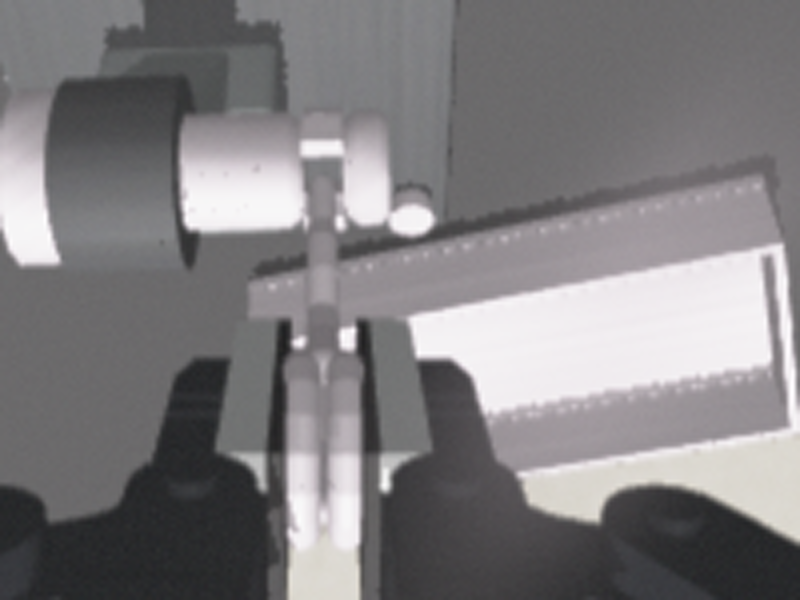

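Crop: hole gap centred at x≈322 and the leg at x≈323, so it is laterally aligned. Coil is at the predicted spot; the tip along the leg plane is ambiguous, so I'll move closer and enlarge.

```bash
python3 - <<'E'
from h import *
np.set_printoptions(precision=3,suppress=True)
x,y,z=axes(np.radians(35)-.06);q=quat(-x,-z)
im0=cv2.imread("pics/pre.png")
robot.move_straight(PIN+z*(.102+G),rate=.05);robot.dwell(.2)
im,c=shot("pre2");sd=imaging.camera("side");cs=imaging.calibration("side")
s=monitor.sense();T=s["tool_pos"];w=s["ee_rot"];Rt=R.from_quat(np.r_[w[1:],w[0]]).as_matrix();g=T+Rt[:,2]*G
_,_,pz=pinaxes()
for n,X in[("coil",g),("tip",g+Rt[:,2]*.085),("bulge",g+Rt[:,2]*.043+Rt[:,0]*.013),("mouth",PIN+pz*.012)]: print(n,proj(c,X),proj(cs,X))
def cr(a,x,y,w,h,s):
    b=cv2.resize(a[y:y+h,x:x+w],(w*s,h*s),interpolation=cv2.INTER_CUBIC)
    b=cv2.normalize(b,None,0,255,cv2.NORM_MINMAX)
    for k in range(0,h,5): cv2.putText(b,str(y+k),(0,k*s+4),0,.35,(0,255,255))
    return b
u,v=proj(cs,PIN).astype(int)
cv2.imwrite("pics/z.png",np.hstack([cr(im0,302,180,32,60,8),cr(im,302,180,32,60,8),cr(sd,u-14,v-30,28,60,8)]));print(u-14,v-30,s["clock"],s["wrist_force"])
E
```

```text
coil [319.004 267.654] [341.706 158.003]
tip [318.776 209.704] [356.397 180.648]
bulge [318.874 210.936] [345.067 170.666]
mouth [318.677 206.53 ] [356.986 182.038]
345 155 10.8333 [-0.419  0.365 -0.565]
```

View pics/z.png

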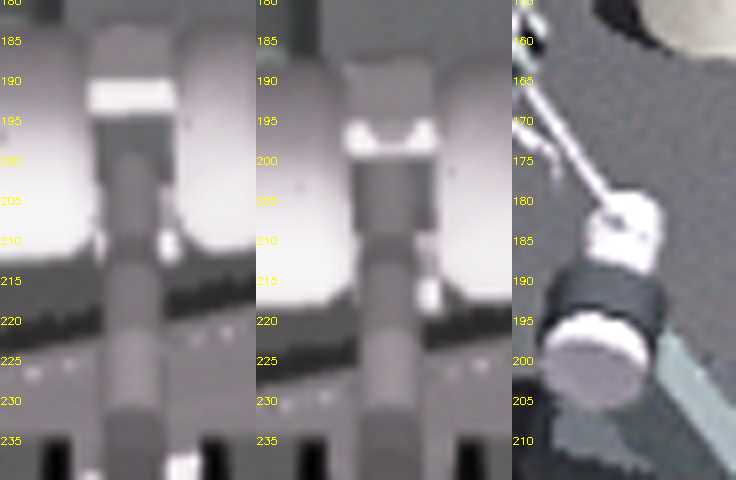

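The enlarged views put the mouth where predicted (row ≈207). The part at row 199 is the flared arm end, which agrees with the side view's arm end at (351,177), and the leg is lined up. Inserting with force guarding.

```bash
python3 - <<'E'
from h import *
np.set_printoptions(precision=3,suppress=True)
x,y,z=axes(np.radians(35)-.06);q=quat(-x,-z)
def st(m):
    s=monitor.sense();f=s["wrist_force"];v=s["tool_pos"]-PIN
    print(m,"d",v@z-G,"lat",v@x,v@y,"F xyz(pin)",f@x,f@y,f@z,s["clock"],s["finger_gap"])
print(robot.move_straight(PIN+z*(.084+G),rate=.04,threshold=5)); st("a")
E
```

```text
True
a d 0.09324916171393557 lat -0.0005972680207666065 -0.00017921288527603246 F xyz(pin) -1.2861323352820417 -0.4169763470092378 0.0622708416289067 11.15 0.00794668348620062
```

```bash
cat > ins.py <<'E'
from h import *
np.set_printoptions(precision=3,suppress=True)
x,y,z=axes(np.radians(35)-.06);q=quat(-x,-z)
def st(m):
    s=monitor.sense();f=s["wrist_force"];v=s["tool_pos"]-PIN
    print(m,"d",round(v@z-G,4),"lat",round(v@x,4),round(v@y,4),"F",np.array([f@x,f@y,f@z]),s["clock"],round(s["finger_gap"],4))
def go(d,ox=0,oy=0,th=8,rate=.03):
    b=robot.move_straight(PIN+z*(d+G)+x*ox+y*oy,rate=rate,threshold=th); st(b)
E
python3 - <<'E'
from ins import *
st("now")
go(.0935,-.0012,0)
go(.084,-.0012,0)
E
```

```text
now d 0.0932 lat -0.0006 -0.0002 F [-1.286 -0.417  0.062] 11.15 0.0079
False d 0.0935 lat -0.0013 -0.0 F [ 0.031  0.085 -0.106] 11.4 0.0083
False d 0.0837 lat -0.0013 -0.0001 F [-0.296 -0.002 -1.091] 11.8667 0.0084
```

```bash
python3 - <<'E'
from ins import *
go(.072,-.001,0,30);
go(.060,-.0008,0,30)
go(.050,-.0004,0,35)
E
```

```text
False d 0.0717 lat -0.0013 -0.0001 F [-3.937 -0.479 -0.748] 12.4167 0.008
False d 0.0596 lat -0.002 -0.0003 F [-6.214  1.149 -0.575] 12.9667 0.0085
False d 0.049 lat -0.0021 -0.0005 F [ -9.009   0.433 -16.138] 13.45 0.008
```

```bash
python3 - <<'E'
from ins import *
go(.042,-.0022,0,30)
go(.0395,-.0022,0,15,.02)
im,c=shot("home");s=monitor.sense()
_,_,pz=pinaxes();print(proj(c,PIN),proj(c,PIN+pz*.042))
im=cv2.resize(im[140:300,225:425],(800,640),interpolation=cv2.INTER_CUBIC)[:600];sd=imaging.camera("side")[150:210,325:385]
im[0:240,560:800]=cv2.resize(sd,(240,240),interpolation=cv2.INTER_CUBIC);cv2.imwrite("pics/home_c.png",im)
E
```

```text
True d 0.0423 lat -0.0033 -0.0002 F [-4.567  1.143  3.855] 13.7833 0.0079
True d 0.0414 lat -0.0033 -0.0001 F [-1.984  0.447  6.057] 13.9917 0.0082
[319.377 239.043] [319.538 270.772]
```

```bash
python3 - <<'E'
from ins import *
go(.0385,-.0035,0,20,.02)
p=monitor.sense()["tool_pos"]
robot.move_straight(p+z*.0012,rate=.02)
release();robot.dwell(.3);st("rel")
robot.move_straight(p+z*.09,rate=.15)
robot.dwell(.1)
im,c=shot("home");_,_,pz=pinaxes();px=np.cross(y,pz)
for n,X in[("pin",PIN),("coil",PIN+pz*.042),("tip",PIN-pz*.043),("bulge",PIN-pz*.001-px*.013)]:print(n,proj(c,X))
cs=imaging.calibration("side");print("side",proj(cs,PIN),proj(cs,PIN+pz*.042),proj(cs,PIN-pz*.043))
o=cv2.resize(im[140:290,218:418],(800,600),interpolation=cv2.INTER_CUBIC);sd=imaging.camera("side")[150:210,325:385]
o[0:300,500:800]=cv2.resize(sd,(300,300),interpolation=cv2.INTER_CUBIC);cv2.imwrite("pics/home_c.png",o);st("end")
E
```

```text
True d 0.0409 lat -0.0029 0.0002 F [-0.933 -0.344 12.007] 14.3 0.0079
rel d 0.0421 lat -0.0029 0.0002 F [ 1.316  0.362 -0.925] 15.675 0.0853
pin [320.811 201.048]
coil [320.865 213.176]
tip [320.771 191.992]
bulge [320.873 186.211]
side [359.204 185.049] [351.359 174.398] [366.999 195.632]
end d 0.13 lat -0.0033 0.0001 F [ 0.283  0.449 -0.004] 16.6167 0.0852
```

View pics/home_c.png

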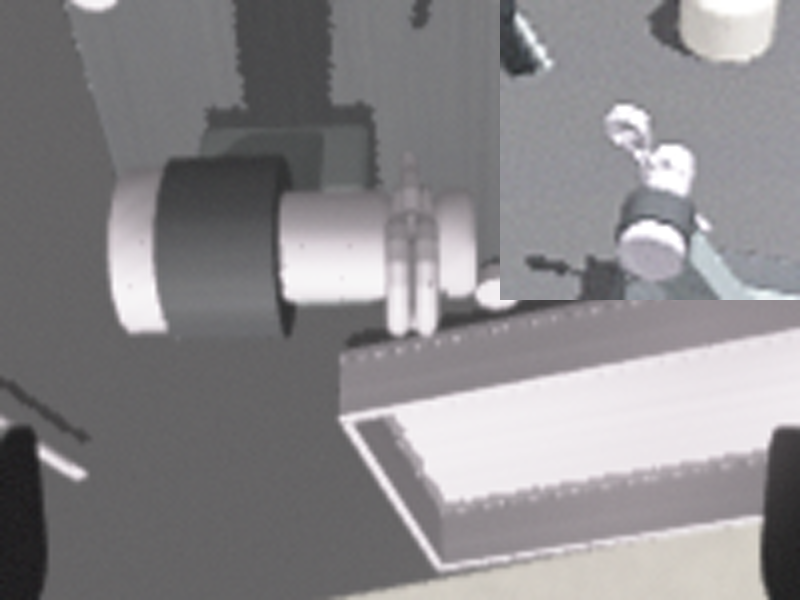

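The picture shows the coil at (412,275) centred on the hole, with the leg's tip out below. In the side inset the coil is at (350.6,175) and the tip at (366,194), where home predicts (351.4,174.4) and (367,195.6). The clip is home. Next, the isolator.

```bash
python3 - <<'E'
from h import *
np.set_printoptions(precision=4,suppress=True)
i=cal("iso");c=[onz(i,u,.06) for u in((303,140),(427,110),(437,197),(322,222))]
print(np.array(c)); m=np.mean(c,0)
ex=(c[1]-c[0])+(c[2]-c[3]);ey=(c[0]-c[3])+(c[1]-c[2]);print("center",m,np.arctan2(ex[1],ex[0]),np.arctan2(-ey[0],ey[1]),np.linalg.norm(ex)/2,np.linalg.norm(ey)/2)
b=onz(i,(335,197),.1238);e=[onz(i,u,.1238) for u in((328,163),(342,230))]
print("bar",b,np.linalg.norm(e[0]-e[1]),np.arctan2(-(e[0]-e[1])[0],(e[0]-e[1])[1]))
a=np.arctan2(ex[1],ex[0]);ux=np.array([np.cos(a),np.sin(a),0]);print("bar rel",(b-m)@ux)
for s in(1,-1):
  for d in(-.1,.0):
    P=b+ux*(d+.04);print(s,d,kin.ik([P[0],P[1],.29],quat(s*ux,(0,0,-1))))
E
```

```text
[[ 0.439  -0.2554  0.06  ]
 [ 0.5565 -0.2623  0.06  ]
 [ 0.5499 -0.3472  0.06  ]
 [ 0.4327 -0.3395  0.06  ]]
center [ 0.4945 -0.3011  0.06  ] -0.06235832874644213 -0.07660349095832825 0.11755446858332039 0.08475787221295938
bar [ 0.4543 -0.2996  0.1238] 0.05527896183373793 -0.07961543167988852
bar rel -0.040277908083560805
1 -0.1 [-0.6678  0.4101  1.9947 -0.      0.7368  0.9653]
1 0.0 [-0.5693  0.5112  1.8053 -0.      0.8251  1.0639]
-1 -0.1 [-0.6678  0.4101  1.9947 -0.      0.7368 -2.1763]
-1 0.0 [-0.5693  0.5112  1.8053 -0.      0.8251 -2.0777]
```

```bash
python3 - <<'E'
from h import *
np.set_printoptions(precision=4,suppress=True)
a=-.07;ux=np.array([np.cos(a),np.sin(a),0]);q=quat(ux,(0,0,-1))
O=np.array([.4945,-.3011,0])
P=lambda d,z:O+ux*d+np.array([0,0,z])
p=monitor.sense()["tool_pos"];robot.move_straight(p+[-.06,0,.06])
robot.move_pose(P(-.11,.36),q);clamp(20)
robot.move_straight(P(-.11,.283))
print(robot.move_straight(P(-.066,.283),rate=.1,threshold=10),monitor.sense()["wrist_force"])
print(robot.move_straight(P(.01,.283),rate=.1,threshold=25));s=monitor.sense();print(s["wrist_force"],s["tool_pos"]-O)
robot.dwell(.3)
robot.move_straight(P(-.08,.283))
robot.move_straight(P(-.11,.38))
robot.dwell(.4)
im,c=shot("fin");t=imaging.camera("top");sd=imaging.camera("side");cv2.imwrite("pics/side9.png",sd)
cs=imaging.calibration("side");s0=cv2.imread("pics/side0.png")
for n,d,z in(("off",-.0395,.1238),("on",.0395,.1238)):
    u,v=proj(cs,P(d,z)).astype(int);print(n,u,v,"before",s0[v-2:v+3,u-2:u+3].mean((0,1)),"after",sd[v-2:v+3,u-2:u+3].mean((0,1)))
print(s["clock"],monitor.sense()["clock"])
E
```

```text
False [0.2016 0.324  0.1342]
False
[-0.3374 -0.1979 -0.2054] [ 0.0094 -0.0005  0.2828]
off 298 282 before [138.   137.4  131.52] after [153.28 149.04 144.  ]
on 333 280 before [116.6  113.72 110.04] after [171.4  171.2  164.64]
21.6167 24.0417
```

```bash
python3 - <<'E'
from h import *
np.set_printoptions(linewidth=200)
O=np.array([.4945,-.3011,0]);a=-.07;ux=np.array([np.cos(a),np.sin(a),0]);uy=np.array([-ux[1],ux[0],0])
for name in("iso","fin"):
    im=cv2.imread(f"pics/{name}.png").mean(2);c=cal(name)
    for y in(-.026,-.015,0,.015,.026,.036):
        r=[]
        for d in np.arange(-.06,.0601,.006):
            u,v=proj(c,O+ux*d+uy*y+[0,0,.1238]); r.append(int(im[int(round(v)),int(round(u))]) if 0<=v<399 and 0<=u<639 else -1)
        print(name,y,r)
E
```

```text
iso -0.026 [118, 115, 138, 213, 201, 117, 119, 121, 122, 126, 130, 131, 133, 132, 131, 129, 125, 123, 121, 119, 118]
iso -0.015 [116, 186, 136, 209, 203, 224, 224, 156, 202, 170, 170, 213, 214, 213, 211, 210, 199, 129, 126, 123, 120]
iso 0 [78, 128, 112, 138, 128, 219, 159, 151, 131, 178, 220, 221, 219, 217, 215, 212, 193, 134, 128, 127, 124]
iso 0.015 [76, 129, 113, 138, 128, 221, 221, 224, 138, 125, 223, 220, 222, 218, 219, 217, 197, 133, 131, 127, 123]
iso 0.026 [79, 132, 120, 203, 213, 223, 169, 148, 228, 225, 222, 222, 223, 223, 219, 218, 179, 94, 96, 121, 124]
iso 0.036 [78, 136, 143, 167, 181, 222, 215, 148, 147, 146, 150, 222, 222, 223, 221, 221, 183, 81, 87, 93, 123]
fin -0.026 [115, 171, 220, 218, 220, 219, 220, 160, 151, 143, 149, 220, 223, 222, 222, -1, -1, -1, -1, -1, -1]
fin -0.015 [76, 191, 219, 216, 219, 221, 222, 222, 126, 193, 191, 191, 190, 190, 187, -1, -1, -1, -1, -1, -1]
fin 0 [76, 190, 217, 219, 218, 221, 220, 221, 124, 143, 221, 135, 139, 218, 216, -1, -1, -1, -1, -1, -1]
fin 0.015 [76, 199, 218, 216, 218, 221, 221, 218, 110, 191, 191, 191, 190, 186, 151, -1, -1, -1, -1, -1, -1]
fin 0.026 [75, 202, 219, 217, 218, 216, 207, 130, 132, 113, 146, 138, 136, 213, 211, -1, -1, -1, -1, -1, -1]
fin 0.036 [115, 115, 114, 114, 108, 114, 114, 111, 112, 113, 113, 108, 112, 112, 112, -1, -1, -1, -1, -1, -1]
```

```bash
python3 -c "
from workcell import robot
print(robot.close_job())"
```

```text
the job is handed in; nothing more can be done
None
```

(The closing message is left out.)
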